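# Back a bottle cap onto its thread and screw it down

### The arm

A 7-joint arm with a two-finger parallel gripper is mounted at the origin on a cart in front of the work surface, level with it; the furniture and walls round the work are solid. World frame = base frame: x ahead of the robot, y to its left, z up, the work surface at z = 0. Lengths are in m, angles in rad, forces in N, time in s.
With the tool pointing down it reaches from about 0.4 to 0.875 m from the base axis. Payload 6.5 kg.
Tool frame: the origin (TCP) lies at the very end of the fingers, on their centre line; the grasp point (between the pads) lies 19 mm behind it; z points along the fingers, y is the line along which they close (so a half turn about z gives the same grasp; the last joint's range is limited). The gripper opens to 85 mm and grips with 20 to 120 N. Pads are 22 mm wide; open, the fingers measure 114 mm over their backs; the gripper's body (76 mm by 85 mm) begins 54 mm behind the grasp point. The pads swing forward as they close: fully open they stand 13 mm farther back than shut.
Start: joints at [1.144, 0.536, -0.004, 1.538, 0.003, 1.067, -0.071], TCP at [0.229, -0.608, 0.201] pointing down, gripper open.
Joint ranges: [-2.7, 2.7], [-0.37, 2.16], [-1.27, 1.26], [0.24, 2.4], [-1.31, 4.45], [0.19, 1.91], [-2.76, 2.76]. Speed limits (rad/s): [2.39, 2.39, 3.14, 3.14, 3.14, 3.14, 3.14].

### API

Orientations are given as [roll, pitch, yaw] about the fixed x, y, z axes, in that order (R = Rz(yaw) Ry(pitch) Rx(roll)).
In Python, from bench import bot gives the robot as it stands.
- The arm moves only by the shell command python3 -m inch 'ROWS' [OPENING] [FORCE]. ROWS is a JSON object of lists of equal length, an entry for each row: "slide": the shift along the tool's x, y, z in cm, a list of three; "dr": the turn, a rotation vector about the tool's x, y, z in rad, a list of three. A call has 1 to 20 rows; each row is the pose to reach, as a shift and turn from the pose commanded when the call began, along the tool's axes at that moment; what a row does not reach only later rows make up. A row lasts 1/8 s, in which the tool goes at most 62.5 mm and 10.7 degrees, less where a joint would pass 70% of its speed; a pose out of reach is approached as far as the arm can. A call with a gripper value outside its range is refused whole. OPENING is the opening, from 0 (shut) to 1 (fully open), set as the call begins (- or left out, the last holds). The fingers move at their own pace and stop on an object; FORCE is the grip in N (left out, the last holds). Time passes only in rows, so rows that repeat a pose let the fingers close. It gives the time, the measured TCP pose, the force, the opening and the grip force at its end, in the units of the state.
- bot.sense(): the state, without advancing time (a new reading comes with each control period).
- bot.get_image(name): name is "side" or "top"; returns the picture (384x512x3 uint8, blue, green, red); there is no depth.
- bot.camera_info(name): a dict with "fx", "fy", "cx", "cy" (pixels), "view" (4x4, takes a point from world to camera coordinates). Camera axes: x right, y up, looking along -z (the intrinsics and any distortion apply to the point x, -y, -z); pixel columns grow to the right and rows downward; lengths in m; the calibration is good to about 2 mm. A picture is of the moment at which its call begins. camera_info takes no time and is no camera call.
- bot.sign_off(): hands the job in; it is judged then, once.
Trained networks look in the newest picture that a camera, given by its name, has taken for a name from the list of things; names that differ only in an ending like _2 or _b are one class to them, and where a whole thing is asked for, a point or a joint stands for the part that bears it (a point fixed in the world has none). Each returns a list of dicts, best first, with "conf" (0 to 1); they miss things now and then, are a little off and sometimes report something else, mostly with a low value. They report only what shows in the picture. A call takes as long as a camera call. They do not tell look-alikes from the thing itself.
- bot.search_frame(camera, thing): "centre" ([row, column] in pixels, amid what is visible of it).
- bot.trace(camera, thing): "region" (384x512 bool, what is visible of it) and "centre" ([row, column] in pixels, amid what is visible of it).
- bot.place_of(camera, thing): "centre" ([row, column] in pixels: a listed point, or the origin of a listed thing).
The state is a dict: "time": time; "q": joint angles; "dq": joint speeds; "joint_efforts": joint torques, N m; "ee_pos": TCP position; "tool_rot": TCP orientation; "contact_force": force on the tool from outside, world axes, zero at the start; "ft_torque": the same for the moment, N m; "grip_width": finger opening in m; "finger_force": force on a finger pad.
Only numpy, scipy, OpenCV 4.12 (cv2) and the standard library are available. Lean on these libraries where they do the work, as an engineer would, in place of code of your own. Each camera call takes 0.05 s, during which the arm holds its last target. There are 200 camera calls.

### The job

The white ribbed cap was only set loosely on the amber bottle and its thread is not engaged. Without lifting it off, turn the cap backwards (counter-clockwise from above) under light downward pressure until you feel it drop into the thread, then screw it down clockwise until it comes to its stop. Be gentle: do not let the bottle twist in its holder, do not press hard, leave the neighbouring things where they are, and let go of the cap at the end.

Things in the scene. Friction and masses are not known exactly. Their poses are not given: they have to be found in the camera images.
- cap: White ribbed screw cap, 52 mm in diameter, 24.5 mm tall, about 40 g, loose on the bottle's neck with 1 mm of play; grip its side from above. Origin: centre of its underside (skirt edge), z up. Inside, 3.5 mm above the skirt edge, three round nibs 4 mm thick, 120 degrees apart, point inward; at the start they rest on top of the neck's three thread ridges.
- cap_top (a point): Centre of the cap's flat top, 24.5 mm above its origin. Turned counter-clockwise from the start by 0.25 to 1.3 rad (different each time, not shown by any listed pose) the nibs pass the ridge ends and the cap drops 7.5 mm, by its own weight if free or if pushed when held. The gap is about 0.35 rad wide; beyond it a solid stop blocks. Clockwise before the drop it only jams on a stop.
- rim (a point): Centre of the top edge of the bottle's neck (hidden in the cap), on the bottle's axis, z up, 124 mm above the bench. The cap's origin is 6.5 mm below it when resting on the ridges, 14 mm when dropped in, 19.5 to 20 mm when screwed fully home. Neck 35 mm in diameter, 45 mm over the ridges; the shoulder begins 29 mm below the rim, 73 mm wide at 49 mm below.
- groove (a point): A point on the bottle's axis 7.5 mm below the top of the ridges, the level of the grooves' mouths (z up). From the drop, turning clockwise, the cap stays level for 0 to 0.4 rad, then sinks about 5.5 mm over 1.25 rad (4.4 mm per rad) to a solid stop; the groove has 1 mm of vertical play, so let the cap follow downward as it turns. Friction alone takes under 0.15 N m at 8 N of pressure.
- bottle (a joint): Turn of the amber bottle in its holder (rad, positive counter-clockwise from above), 0 at the start. The bottle is clamped by friction only and slips at a twisting moment of 0.4 to 0.7 N m.
- holder: Grey heavy bottle holder fixed to the bench: 130 mm square base plate 12 mm thick with a cup 88 mm in diameter, 48 mm high, two small black clamp screws on its sides. Origin: centre of its underside, under the bottle's axis.
- reagent_tall: White plastic bottle with a blue cap, 25 mm in diameter, 64 mm tall, loose; a bystander. Origin: centre of its underside.
- reagent_short: Small brownish bottle with a yellow cap, 29 mm in diameter, 56 mm tall, loose; a bystander. Origin: centre of its underside.
- tape_roll: Roll of tape lying flat, 98 mm in diameter, 25 mm high, loose; a bystander. Origin: centre of its underside.
Mind the look-alikes: they are no part of the job. There is more than one size of the cap; the one meant has the size given above.

How it is judged:
By the outcome, as a careful person would: the job done as asked, in the order asked, and still so for the second after the job is handed in, with the robot touching nothing.
It also fails if it takes over 67 s, if anything falls off the work surface, if the arm or the gripper's body presses on something with over 40 N, if the wrist force passes 120 N, or if a joint passes its speed limit or range.

## Working session

There is one attempt and no reset: what is moved stays moved. The work goes in short steps, Python scripts to look and compute and a shell command to move; the robot and the scene stay as the last step left them, time stands still between calls to the robot, and variables do not carry over. Pictures are saved under pics/ and viewed, at most 10 in all, crops included, and the job is handed in when it is done.

```bash
mkdir -p pics; ls; cat > h.py <<'E'
import numpy as np, cv2
from bench import bot
def P(n):
    c=bot.camera_info(n); V=np.array(c["view"]); K=np.array([[c["fx"],0,c["cx"]],[0,c["fy"],c["cy"]],[0,0,1]])
    return K@np.diag([1,-1,-1])@V[:3], c
def proj(n,X):
    p=P(n)[0]@np.append(X,1); return p[:2]/p[2]   # col,row
def tri(rs,rt):
    d=[]
    pts=cv2.triangulatePoints(P("side")[0],P("top")[0],np.array(rs[::-1],float),np.array(rt[::-1],float))
    X=(pts[:3]/pts[3]).ravel()
    return X, proj("side",X)[::-1]-rs, proj("top",X)[::-1]-rt
E
python3 - <<'E'
from h import *
s=bot.sense(); print(s)
ims=[bot.get_image(n) for n in("side","top")]
for n,i in zip(("side","top"),ims): cv2.imwrite(f"pics/{n}0.png",i); print({k:v for k,v in bot.camera_info(n).items() })
for t in("cap_top","cap","rim","holder","reagent_tall","reagent_short","tape_roll"):
    for n in("side","top"):
        print(t,n,[(np.round(r["centre"],1).tolist(),round(r["conf"],2)) for r in bot.place_of(n,t)])
E
```

```text
pics
{'time': 0.0, 'q': array([ 1.14377578,  0.53716401, -0.00442149,  1.53885294,  0.00261164,
        1.06730365, -0.07118907]), 'dq': array([ 0.00022233, -0.00081908,  0.0007518 , -0.00041762,  0.00079686,
        0.00075706, -0.00014837]), 'joint_efforts': array([-3.41411260e-05, -5.83417153e+01,  1.04855921e+00, -2.59104431e+01,
        1.23522335e-02,  9.57585551e-03,  7.53669639e-06]), 'ee_pos': array([ 0.22920524, -0.60752641,  0.20012257]), 'tool_rot': array([-3.13987640e+00,  1.45337038e-04,  3.60894396e-01]), 'contact_force': array([-0.18623478,  0.22897101,  0.43025995]), 'ft_torque': array([-0.03246855, -0.00905667, -0.00651148]), 'finger_force': 0.0, 'grip_width': 0.08527185589370116}
{'fx': 359.4067474620388, 'fy': 359.4067474620388, 'cx': 260.6052085926075, 'cy': 183.93831502190278, 'view': array([[ 0.98418204, -0.17703643, -0.00661884, -0.42934402],
       [ 0.15147162,  0.82151019,  0.54970661, -0.17122836],
       [-0.09188065, -0.54201394,  0.83533157, -0.85716502],
       [ 0.        ,  0.        ,  0.        ,  1.        ]])}
{'fx': 407.5093289167227, 'fy': 407.
[... 366 characters left out ...]
 227.2], 0.8), ([302.2, 281.4], 0.57)]
cap_top top [([204.1, 338.5], 0.77), ([192.6, 295.3], 0.69), ([235.8, 234.3], 0.47)]
cap side [([219.2, 275.1], 0.94), ([202.0, 228.3], 0.73), ([304.3, 282.5], 0.51)]
cap top [([234.1, 235.0], 0.77), ([208.0, 339.4], 0.71), ([192.7, 293.1], 0.56)]
rim side [([222.4, 274.4], 0.76)]
rim top [([193.0, 295.1], 0.88)]
holder side [([245.5, 271.3], 0.9)]
holder top [([202.2, 286.2], 0.73)]
reagent_tall side [([198.8, 267.8], 0.71)]
reagent_tall top [([199.9, 243.0], 0.58), ([192.9, 295.2], 0.25)]
reagent_short side [([277.4, 313.3], 0.79)]
reagent_short top [([170.9, 327.2], 0.41)]
tape_roll side [([135.8, 203.4], 0.86)]
tape_roll top [([261.7, 146.3], 0.86)]
```

View pics/side0.png

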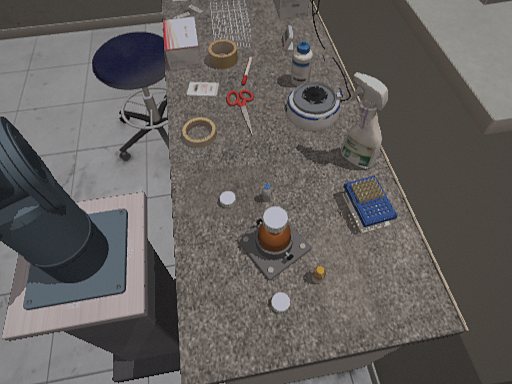

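View pics/top0.png

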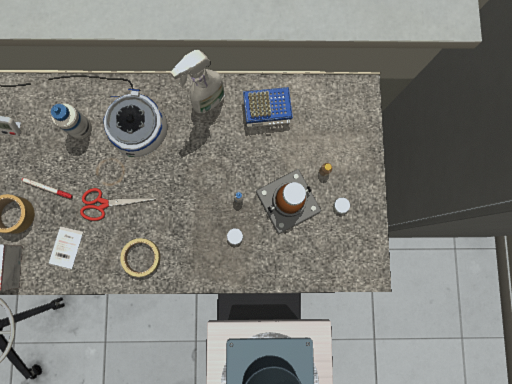

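Candidates for the cap are side (214,276)/top (193,295) on the amber bottle, side (199,228)/top (237,235) on the bench, and side (302,281)/top (206,342) on the bench. Only the first sits on the amber bottle in the holder, so I'll check its size and position and confirm it in a crop.

```bash
python3 - <<'E'
from h import *
for n,a,b in(("captop",[214.1,276.6],[192.6,295.3]),("left",[195.8,227.2],[235.8,234.3]),("right",[302.2,281.4],[204.1,338.5]),("holder",[245.5,271.3],[202.2,286.2])):
    X,e,f=tri(a,b); print(n,X.round(4),e.round(1),f.round(1))
ct={}
for n in("side","top"):
    bot.get_image(n)
    for th in("cap",):
        for r in bot.trace(n,th):
            m=r["region"]; ys,xs=np.where(m)
            print(n,r["centre"],round(r["conf"],2),m.sum(),xs.min(),xs.max(),ys.min(),ys.max())
    print([ (np.round(r["centre"],1).tolist(),round(r["conf"],2)) for r in bot.place_of(n,"cap_top")])
a=cv2.imread("pics/side0.png")[180:320,205:345]; b=cv2.imread("pics/top0.png")[135:275,220:360]
cv2.imwrite("pics/crop.png",cv2.resize(np.hstack([a,b]),None,fx=2.8,fy=2.8,interpolation=cv2.INTER_CUBIC))
E
```

```text
captop [ 0.4598 -0.0544  0.1522] [ 0.2 -0.6] [-0.4 -0. ]
left [0.3662 0.0885 0.0235] [-0.1  0.3] [0.2 0. ]
right [ 0.4504 -0.1905 -0.0065] [-0.2  0.6] [0.4 0. ]
holder [ 0.4561 -0.0504 -0.0126] [-0.3  0.9] [0.7 0. ]
side [216.7, 272.6] 0.93 534 263 287 206 232
side [301.8, 281.4] 0.83 331 270 289 292 312
side [199.7, 228.1] 0.57 229 219 236 191 206
[([212.8, 274.7], 0.89), ([301.1, 279.1], 0.88), ([195.5, 226.8], 0.58), ([137.7, 199.5], 0.41)]
top [196.2, 292.3] 0.83 383 283 304 182 204
top [203.7, 338.7] 0.64 221 332 349 198 213
[([234.5, 233.7], 0.51), ([203.5, 340.1], 0.49)]
```

View pics/crop.png

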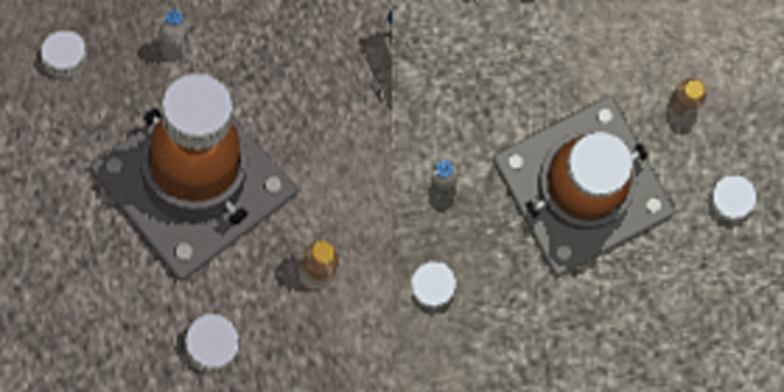

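The crop shows the cap on the amber bottle: top disc at about side (217,275) and top (193,294), larger than the two loose look-alikes. I'll refine its position by fitting the white top disc.

```bash
python3 - <<'E'
from h import *
c={}
for n,(r0,c0),h in(("side",(216,275),20),("top",(193,294),18)):
    im=cv2.imread(f"pics/{n}0.png"); g=im.astype(int).min(2)
    m=np.zeros(g.shape,np.uint8); m[r0-h:r0+h,c0-h:c0+h]=(g[r0-h:r0+h,c0-h:c0+h]>(165 if n=="side" else 185))
    k,l,st,ce=cv2.connectedComponentsWithStats(m); i=l[r0,c0]
    cn=max(cv2.findContours((l==i).astype(np.uint8),0,1)[0],key=len); e=cv2.fitEllipse(cn)
    print(n,st[i],ce[i],e); c[n]=e[0][::-1]
X,a,b=tri(np.array(c["side"]),np.array(c["top"])); print(X,a,b)
for n in c:
    rr=np.array([proj(n,X+[.026*np.cos(t),.026*np.sin(t),0]) for t in np.linspace(0,6.28,60)]); print(n,np.ptp(rr,0),cv2.fitEllipse(rr.astype(np.float32)))
    p,cam=P(n); V=cam["view"]; 
    # position assuming z=.142
    from scipy.optimize import fsolve
    print(n,fsolve(lambda q:proj(n,[q[0],q[1],.142])[::-1]-c[n],X[:2]))
s=bot.sense(); p=s["ee_pos"]; print(p,s["time"])
from scipy.spatial.transform import Rotation as R
M=R.from_euler("xyz",s["tool_rot"]).as_matrix(); print(M.round(3)); 
for z in(.142,):
    T=np.array([X[0],X[1],0.21]); print("slide cm",(M.T@(T-p)*100).round(2))
E
```

```text
side [263 207  25  21 398] [275.04773869 216.88693467] ((275.0455017089844, 216.89007568359375), (20.12316131591797, 23.283273696899414), 94.51882934570312)
top [284 182  23  22 366] [294.2568306 192.7704918] ((294.30352783203125, 192.76727294921875), (20.408931732177734, 21.159337997436523), 93.77043151855469)
[ 0.45939549 -0.05367513  0.14000018] [-0.13834994  0.52144189] [0.37759584 0.01287361]
side [24.82194644 21.96484075] ((275.57470703125, 216.96018981933594), (21.958066940307617, 24.841398239135742), 94.49958038330078)
side [ 0.4579904  -0.05483614]
top [22.28626647 22.08151931] ((294.31011962890625, 193.1894073486328), (21.969308853149414, 22.42167091369629), 121.86225128173828)
top [ 0.45997845 -0.05341259]
[ 0.22946186 -0.60813654  0.20096633] 1.1
[[ 0.936  0.353 -0.   ]
 [ 0.353 -0.936  0.   ]
 [-0.    -0.    -1.   ]]
slide cm [ 41.09 -43.76  -0.91]
```

```bash
python3 -m inch '{"slide":[[1,-1,0],[4,-4,0],[8,-8.5,0],[12,-13,0],[16,-17,0],[20,-21,0],[24,-25.5,0],[28,-30,0],[32,-34,0],[35.5,-38,0],[38.5,-41,0],[40.5,-43.2,0],[41.09,-43.76,0],[41.09,-43.76,0],[41.09,-43.76,0]],"dr":[[0,0,0],[0,0,0],[0,0,0],[0,0,0],[0,0,0],[0,0,0],[0,0,0],[0,0,0],[0,0,0],[0,0,0],[0,0,0],[0,0,0],[0,0,0],[0,0,0],[0,0,0]]}' 1 20; python3 - <<'E'
from h import *
s=bot.sense(); print(s)
E
```

```text
time: 2.98
ee_pos: [0.4588, -0.055, 0.2009]
tool_rot: [3.141, 0.001, 0.359]
contact_force: [-0.4, -0.4, -0.7]
grip_width: 0.0856
finger_force: 0.0
{'time': 2.975, 'q': array([ 0.30247391,  0.23545419, -0.32203659,  2.00149044,  0.09384735,
        0.91896513, -1.28029564]), 'dq': array([ 0.00405939,  0.00164056, -0.00020621, -0.00332033, -0.00229846,
        0.00039375, -0.00061988]), 'joint_efforts': array([-5.25812153e-01, -3.73750377e+01, -1.80679288e+00, -2.34936029e+01,
       -1.67227455e-02, -9.05892259e-03,  1.38351192e-03]), 'ee_pos': array([ 0.45879756, -0.05504996,  0.20089794]), 'tool_rot': array([3.14113637e+00, 6.90550983e-04, 3.58831051e-01]), 'contact_force': array([-0.35932405, -0.37608659, -0.68695648]), 'ft_torque': array([0.03347908, 0.0193161 , 0.01152759]), 'finger_force': 0.0, 'grip_width': 0.08560124381981724}
```

```bash
python3 -m inch '{"slide":[[0.04,-0.05,0],[0.04,-0.05,0],[0.04,-0.05,0],[0.04,-0.05,1],[0.04,-0.05,2],[0.04,-0.05,3],[0.04,-0.05,4.5],[0.04,-0.05,6],[0.04,-0.05,7.5],[0.04,-0.05,8.5],[0.04,-0.05,9.1],[0.04,-0.05,9.1],[0.04,-0.05,9.1]],"dr":[[0,0,-0.1],[0,0,-0.25],[0,0,-0.4],[0,0,-0.55],[0,0,-0.7],[0,0,-0.8],[0,0,-0.8],[0,0,-0.8],[0,0,-0.8],[0,0,-0.8],[0,0,-0.8],[0,0,-0.8],[0,0,-0.8]]}' 1 20; python3 - <<'E'
from h import *
s=bot.sense(); print(s["q"].round(3),s["contact_force"],s["ft_torque"])
im=[bot.get_image(n) for n in("side","top")]
a=im[0][160:300,195:335]; b=im[1][125:265,220:360]
cv2.imwrite("pics/pre.png",cv2.resize(np.hstack([a,b]),None,fx=2.8,fy=2.8,interpolation=cv2.INTER_CUBIC))
E
```

```text
time: 4.6
ee_pos: [0.46, -0.053, 0.1103]
tool_rot: [3.141, -0.0, 1.161]
contact_force: [0.1, -0.9, -0.5]
grip_width: 0.0856
finger_force: 0.0
[ 0.362  0.391 -0.412  2.075  0.234  0.718 -0.609] [ 0.05227323 -0.8768144  -0.4853072 ] [ 0.04413158 -0.00283682 -0.02061524]
```

View pics/pre.png

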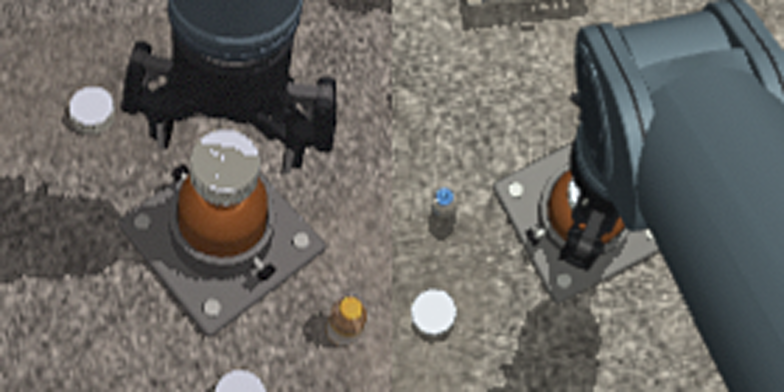

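The fingers straddle the cap (side crop, cap at about (225,155)), so I'll close gently.

```bash
python3 -m inch '{"slide":[[-0.08,0,0],[-0.08,0,0],[-0.08,0,0],[-0.08,0,0],[-0.08,0,0],[-0.08,0,0],[-0.08,0,0],[-0.08,0,0]],"dr":[[0,0,0],[0,0,0],[0,0,0],[0,0,0],[0,0,0],[0,0,0],[0,0,0],[0,0,0]]}' 0 22; python3 - <<'E'
from h import *
s=bot.sense(); print(s["q"].round(3),s["contact_force"],s["ft_torque"],s["ee_pos"])
E
```

```text
time: 5.7
ee_pos: [0.4587, -0.0529, 0.1109]
tool_rot: [-3.14, 0.0, 1.161]
contact_force: [-5.5, 2.1, 15.8]
grip_width: -0.0001
finger_force: 7.8
[ 0.363  0.389 -0.413  2.076  0.232  0.721 -0.608] [-5.48577697  2.0672554  15.80746605] [0.59678603 1.48122424 0.0219475 ] [ 0.45872026 -0.05293286  0.11092881]
```

```bash
python3 -m inch '{"slide":[[0,0,0],[0,0,0],[0,0,0],[0,0,0]],"dr":[[0,0,0],[0,0,0],[0,0,0],[0,0,0]]}' 1 22; python3 - <<'E'
from h import *
im=[bot.get_image(n) for n in("side","top")]
for n,i in zip(("side","top"),im):
  print(n,proj(n,[.459,-.054,.142]),proj(n,[.459,-.054,.111]),[(np.round(r["centre"],1).tolist(),round(r["conf"],2)) for r in bot.place_of(n,"cap_top")])
a=im[0][160:300,195:335]; b=im[1][125:265,220:360]
cv2.imwrite("pics/pre2.png",cv2.resize(np.hstack([a,b]),None,fx=2.8,fy=2.8,interpolation=cv2.INTER_CUBIC))
E
```

```text
time: 6.2
ee_pos: [0.4589, -0.0538, 0.1097]
tool_rot: [-3.141, 0.0, 1.161]
contact_force: [0.8, -0.7, -0.5]
grip_width: 0.0725
finger_force: 0.0
side [275.43944847 216.46446186] [275.04015192 223.25980287] [([302.6, 279.5], 0.86), ([197.9, 226.7], 0.74), ([217.2, 273.3], 0.56)]
top [294.56468441 193.18320593] [292.97795895 195.12948028] [([234.1, 233.5], 0.68), ([189.3, 294.9], 0.57)]
```

View pics/pre2.png

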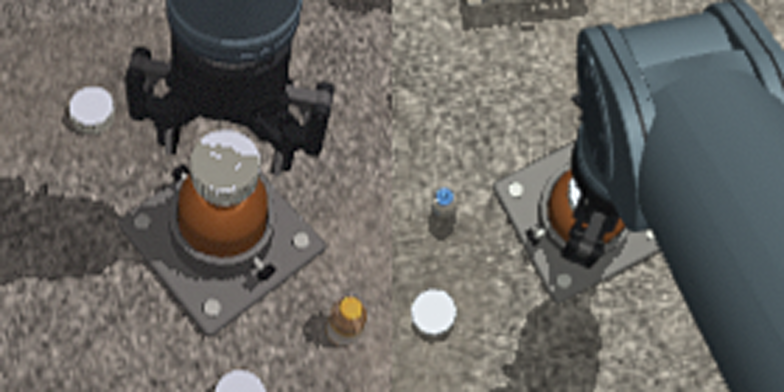

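```bash
python3 - <<'E'
from h import *
for n in("side","top"):
    V=bot.camera_info(n)["view"]; print(n,"cam",(-V[:3,:3].T@V[:3,3]).round(3))
    for z in(.11,.123,.14,.155):
        print(z,[proj(n,np.array([.459,-.054,z])+k*.0425*np.array([.917,-.4,0])).round(1) for k in(-1,0,1)])
im=[bot.get_image(n) for n in("side","top")]
a=im[0][185:245,235:310]; b=im[1][170:230,265:340]
cv2.imwrite("pics/pre3.png",cv2.resize(np.hstack([a,b]),None,fx=5.3,fy=5.3,interpolation=cv2.INTER_CUBIC))
E
```

```text
side cam [ 0.37  -0.4    0.807]
0.11 [array([256. , 219.5]), array([275. , 223.5]), array([294.4, 227.5])]
0.123 [array([255.9, 216.7]), array([275.2, 220.7]), array([294.8, 224.8])]
0.14 [array([255.7, 212.9]), array([275.4, 216.9]), array([295.4, 221. ])]
0.155 [array([255.6, 209.4]), array([275.6, 213.5]), array([296. , 217.6])]
top cam [0.317 0.064 1.075]
0.11 [array([286.1, 211.4]), array([292.9, 195.2]), array([299.6, 179.2])]
0.123 [array([286.7, 210.8]), array([293.6, 194.4]), array([300.4, 178.2])]
0.14 [array([287.5, 210. ]), array([294.5, 193.3]), array([301.4, 176.8])]
0.155 [array([288.2, 209.3]), array([295.3, 192.3]), array([302.3, 175.6])]
```

View pics/pre3.png

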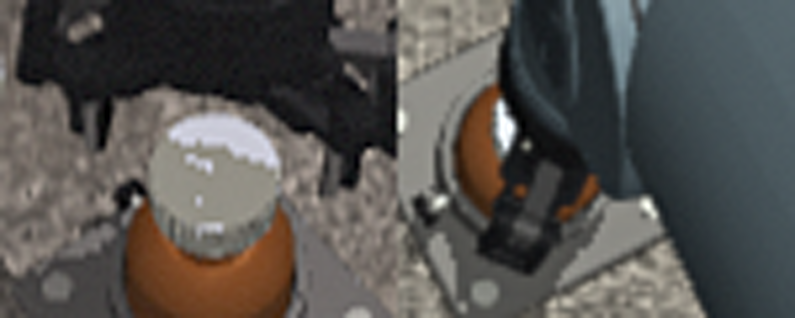

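The open fingertips look to be at z≈0.14 (side px (253,213) and (298,221)), higher than the reported TCP implies. I'll raise the arm, shut the fingers and check the tip position against the reading.

```bash
python3 -m inch '{"slide":[[0,0,-1],[0,0,-3],[0,0,-5],[0,0,-7],[0,0,-8],[0,0,-8],[0,0,-8]],"dr":[[0,0,0],[0,0,0],[0,0,0],[0,0,0],[0,0,0],[0,0,0],[0,0,0]]}' 0 22; python3 - <<'E'
from h import *
im=[bot.get_image(n) for n in("side","top")]
s=bot.sense(); p=s["ee_pos"]; print(p,s["tool_rot"],s["contact_force"],s["grip_width"])
for n in("side","top"): print(n,[proj(n,p+[0,0,d]).round(1) for d in(0,.015,.03,.045)], proj(n,[.459,-.054,.142]).round(1))
a=im[0][160:250,225:325]; b=im[1][150:240,250:350]
cv2.imwrite("pics/up.png",cv2.resize(np.hstack([a,b]),None,fx=4,fy=4,interpolation=cv2.INTER_CUBIC))
E
```

```text
time: 7.38
ee_pos: [0.4588, -0.0538, 0.1894]
tool_rot: [-3.141, 0.0, 1.161]
contact_force: [-0.1, 0.6, 0.1]
grip_width: -0.0
finger_force: 0.0
[ 0.45871375 -0.0537313   0.18928448] [-3.14018221e+00  3.72363932e-04  1.16091697e+00] [-1.3252707  -0.22144734 -0.97075824] -5.0946679115850574e-05
side [array([275.9, 205.1]), array([276.2, 201.2]), array([276.4, 197.2]), array([276.6, 193. ])] [275.4 216.5]
top [array([297.1, 190.1]), array([298., 189.]), array([298.9, 187.9]), array([299.8, 186.7])] [294.6 193.2]
```

View pics/up.png

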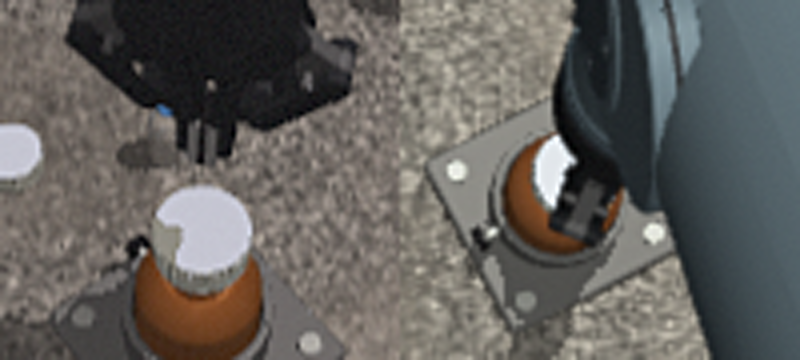

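The side view puts the shut tips at about px (277,200), against (276,205) expected. Together with the fingers having shut on top of the cap (z 0.142 while reading 0.111), this means the real tips stand about 31 mm above the reported TCP. I'll re-approach 31 mm lower and watch the forces.

```bash
python3 -m inch '{"slide":[[0,0,0],[0,0,0],[0,0,0],[0,0,0],[0,0,1],[0,0,2.5],[0,0,4.5],[0,0,6.5],[0,0,8],[0,0,9],[0,0,9.5],[0,0,10],[0,0,10],[0,0,10]],"dr":[[0,0,0],[0,0,0],[0,0,0],[0,0,0],[0,0,0],[0,0,0],[0,0,0],[0,0,0],[0,0,0],[0,0,0],[0,0,0],[0,0,0],[0,0,0],[0,0,0]]}' 1 22; python3 - <<'E'
from h import *
im=[bot.get_image(n) for n in("side","top")]
s=bot.sense(); p=s["ee_pos"]; print(p,s["contact_force"],s["ft_torque"])
a=im[0][185:245,235:310]; b=im[1][170:230,265:340]
cv2.imwrite("pics/dn.png",cv2.resize(np.hstack([a,b]),None,fx=5.3,fy=5.3,interpolation=cv2.INTER_CUBIC))
E
```

```text
time: 9.22
ee_pos: [0.4596, -0.0538, 0.0903]
tool_rot: [3.141, -0.0, 1.161]
contact_force: [0.1, -0.1, 1.1]
grip_width: 0.0854
finger_force: 0.0
[ 0.45956493 -0.05381647  0.09029657] [-0.36092575 -0.42977271 -0.54950297] [ 0.04076886 -0.01897429  0.04950199]
```

View pics/dn.png

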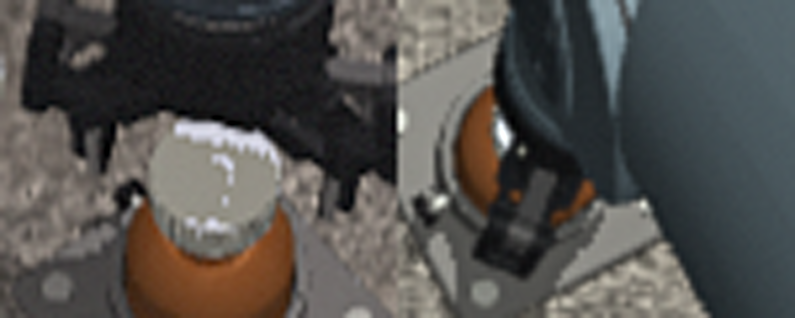

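The tips are lower now (side px (253,217) and (299,224)) and still straddling the cap. I'll go down 11 mm more and close.

```bash
python3 -m inch '{"slide":[[0,0,0.4],[0,0,0.8],[0,0,1.1],[0,0,1.1]],"dr":[[0,0,0],[0,0,0],[0,0,0],[0,0,0]]}' 1 22;  python3 -m inch '{"slide":[[0,0,0],[0,0,0],[0,0,0],[0,0,0],[0,0,0],[0,0,0]],"dr":[[0,0,0],[0,0,0],[0,0,0],[0,0,0],[0,0,0],[0,0,0]]}' 0 22; python3 - <<'E'
from h import *
s=bot.sense(); print(s["q"].round(3),s["contact_force"],s["ft_torque"],s["ee_pos"])
E
```

```text
time: 9.82
ee_pos: [0.459, -0.0537, 0.0787]
tool_rot: [-3.141, 0.0, 1.161]
contact_force: [0.2, 0.0, -0.1]
grip_width: 0.0855
finger_force: 0.0
time: 10.58
ee_pos: [0.4593, -0.0538, 0.0791]
tool_rot: [3.141, -0.0, 1.161]
contact_force: [-1.0, -0.7, 3.2]
grip_width: 0.0519
finger_force: 22.6
[ 0.342  0.446 -0.39   2.095  0.275  0.649 -0.644] [-1.00496057 -0.72836429  3.21729443] [ 0.02787287  0.18727127 -0.02845339] [ 0.45934624 -0.05376154  0.07908272]
```

Gripped at 51.9 mm. Now I'll turn counter-clockwise under light pressure in small steps.

```bash
cat > st.py <<'E'
from bench import bot
s=bot.sense(); print(s["time"],"F",s["contact_force"].round(1),"T",s["ft_torque"].round(3),"z",s["ee_pos"].round(4),"yaw",round(s["tool_rot"][2],3),"q7",round(s["q"][6],2))
E
python3 -m inch '{"slide":[[0,0,0.03],[0,0,0.05],[0,0,0.05]],"dr":[[0,0,-0.05],[0,0,-0.12],[0,0,-0.12]]}' 0 22 >/dev/null; python3 st.py
python3 -m inch '{"slide":[[0,0,0],[0,0,0]],"dr":[[0,0,-0.08],[0,0,-0.08]]}' >/dev/null; python3 st.py
```

```text
10.95 F [-1.  -0.3  7. ] T [0.018 0.227 0.101] z [ 0.4599 -0.0538  0.0789] yaw 1.282 q7 -0.54
11.2 F [-1.1  0.6  7.2] T [0.114 0.217 0.065] z [ 0.4598 -0.0537  0.0789] yaw 1.362 q7 -0.48
```

```bash
python3 -m inch '{"slide":[[0,0,0],[0,0,0]],"dr":[[0,0,-0.08],[0,0,-0.08]]}' >/dev/null; python3 st.py
python3 -m inch '{"slide":[[0,0,0],[0,0,0]],"dr":[[0,0,-0.08],[0,0,-0.08]]}' >/dev/null; python3 st.py
```

```text
11.45 F [-1.7  0.6  7.8] T [0.012 0.328 0.105] z [ 0.4598 -0.0537  0.0789] yaw 1.442 q7 -0.41
11.7 F [-1.2  0.6  6.9] T [0.153 0.336 0.075] z [ 0.4597 -0.0537  0.0789] yaw 1.522 q7 -0.34
```

```bash
python3 -m inch '{"slide":[[0,0,0],[0,0,0]],"dr":[[0,0,-0.08],[0,0,-0.08]]}' >/dev/null; python3 st.py
python3 -m inch '{"slide":[[0,0,0],[0,0,0]],"dr":[[0,0,-0.08],[0,0,-0.08]]}' >/dev/null; python3 st.py
```

```text
11.95 F [-2.2  0.5  7.4] T [0.066 0.3   0.119] z [ 0.4597 -0.0538  0.0789] yaw 1.602 q7 -0.27
12.2 F [-1.2 -0.1  7.4] T [0.023 0.389 0.07 ] z [ 0.4596 -0.0538  0.0789] yaw 1.682 q7 -0.21
```

```bash
python3 -m inch '{"slide":[[0,0,0],[0,0,0]],"dr":[[0,0,-0.08],[0,0,-0.08]]}' >/dev/null; python3 st.py
python3 -m inch '{"slide":[[0,0,0],[0,0,0]],"dr":[[0,0,-0.08],[0,0,-0.08]]}' >/dev/null; python3 st.py
```

```text
12.45 F [-2.3  0.1  7.3] T [0.048 0.379 0.106] z [ 0.4595 -0.0537  0.0789] yaw 1.762 q7 -0.14
12.7 F [-2.1 -0.6  8.4] T [0.001 0.373 0.14 ] z [ 0.4596 -0.0538  0.0789] yaw 1.842 q7 -0.07
```

```bash
python3 -m inch '{"slide":[[0,0,0],[0,0,0]],"dr":[[0,0,-0.08],[0,0,-0.08]]}' >/dev/null; python3 st.py
```

```text
12.95 F [-1.6  0.2  8.3] T [0.011 0.407 0.068] z [ 0.4595 -0.0537  0.0789] yaw 1.922 q7 -0.0
```

```bash
python3 -m inch '{"slide":[[0,0,0],[0,0,0]],"dr":[[0,0,-0.08],[0,0,-0.08]]}' >/dev/null; python3 st.py
python3 -m inch '{"slide":[[0,0,0],[0,0,0]],"dr":[[0,0,-0.08],[0,0,-0.08]]}' >/dev/null; python3 st.py
```

```text
13.2 F [-2.8 -0.1  8.3] T [0.093 0.437 0.164] z [ 0.4595 -0.0537  0.0789] yaw 2.002 q7 0.06
13.45 F [-3.2  0.3  8.8] T [0.054 0.475 0.129] z [ 0.4594 -0.0537  0.0788] yaw 2.082 q7 0.13
```

```bash
python3 -m inch '{"slide":[[0,0,0],[0,0,0]],"dr":[[0,0,-0.08],[0,0,-0.08]]}' >/dev/null; python3 st.py
python3 -m inch '{"slide":[[0,0,0],[0,0,0]],"dr":[[0,0,-0.08],[0,0,-0.08]]}' >/dev/null; python3 st.py
```

```text
13.7 F [-2.3  0.5  8.3] T [0.053 0.534 0.138] z [ 0.4594 -0.0537  0.0789] yaw 2.162 q7 0.2
13.95 F [-2.4  0.2  6.5] T [0.056 0.454 0.116] z [ 0.4593 -0.0537  0.0787] yaw 2.242 q7 0.27
```

```bash
python3 -m inch '{"slide":[[0,0,0.03],[0,0,0.03]],"dr":[[0,0,-0.06],[0,0,-0.06]]}' >/dev/null; python3 st.py
python3 -m inch '{"slide":[[0,0,0],[0,0,0]],"dr":[[0,0,-0.06],[0,0,-0.06]]}' >/dev/null; python3 st.py
```

```text
14.2 F [-0.8  0.1  2. ] T [-0.034  0.238  0.12 ] z [ 0.4591 -0.0538  0.0781] yaw 2.3 q7 0.31
14.45 F [-1.1 -0.8 -0.8] T [-0.042  0.09   0.027] z [ 0.4591 -0.0539  0.0779] yaw 2.359 q7 0.36
```

The force has vanished, so the cap has reached the gap at about 1.1 rad. I'll follow it down.

```bash
python3 -m inch '{"slide":[[0,0,0.1],[0,0,0.2],[0,0,0.2]],"dr":[[0,0,-0.05],[0,0,-0.05],[0,0,-0.05]]}' >/dev/null; python3 st.py
python3 -m inch '{"slide":[[0,0,0.1],[0,0,0.2],[0,0,0.2]],"dr":[[0,0,0],[0,0,0],[0,0,0]]}' >/dev/null; python3 st.py
```

```text
14.825 F [-0.4  0.2 -1.1] T [0.003 0.145 0.044] z [ 0.459  -0.0539  0.076 ] yaw 2.409 q7 0.4
15.2 F [-1.1 -0.9 -1. ] T [-0.04   0.258 -0.017] z [ 0.4591 -0.0538  0.0741] yaw 2.411 q7 0.4
```

```bash
python3 -m inch '{"slide":[[0,0,0.1],[0,0,0.2],[0,0,0.2]],"dr":[[0,0,0],[0,0,0],[0,0,0]]}' >/dev/null; python3 st.py
python3 -m inch '{"slide":[[0,0,0.05],[0,0,0.05]],"dr":[[0,0,0],[0,0,0]]}' >/dev/null; python3 st.py
```

```text
15.575 F [-2.3 -0.3 -0.6] T [-0.092  0.357 -0.006] z [ 0.4591 -0.0538  0.0721] yaw 2.411 q7 0.4
15.825 F [-2.5 -0.2  2.6] T [-0.082  0.607 -0.011] z [ 0.4591 -0.0538  0.0717] yaw 2.411 q7 0.4
```

Dropped in (about 7.5 mm). Now clockwise.

```bash
python3 -m inch '{"slide":[[0,0,0],[0,0,0]],"dr":[[0,0,0.06],[0,0,0.12]]}' >/dev/null; python3 st.py
python3 -m inch '{"slide":[[0,0,0],[0,0,0]],"dr":[[0,0,0.06],[0,0,0.12]]}' >/dev/null; python3 st.py
```

```text
16.075 F [-2.4 -0.7  1.9] T [-0.164  0.513  0.132] z [ 0.4592 -0.0539  0.0717] yaw 2.289 q7 0.29
16.325 F [-2.9 -1.4 -0.8] T [-0.111  0.373 -0.025] z [ 0.4592 -0.0539  0.0717] yaw 2.169 q7 0.19
```

```bash
python3 -m inch '{"slide":[[0,0,0.04],[0,0,0.04]],"dr":[[0,0,0],[0,0,0]]}' >/dev/null; python3 st.py
python3 -m inch '{"slide":[[0,0,0.02],[0,0,0.02]],"dr":[[0,0,0.06],[0,0,0.12]]}' >/dev/null; python3 st.py
```

```text
16.575 F [-3.6  0.4  4.3] T [-0.106  0.677 -0.053] z [ 0.4593 -0.0538  0.0714] yaw 2.172 q7 0.2
16.825 F [-2.4 -1.   1.3] T [-0.135  0.424  0.027] z [ 0.4594 -0.0539  0.0711] yaw 2.05 q7 0.09
```

```bash
python3 -m inch '{"slide":[[0,0,0.03],[0,0,0.05]],"dr":[[0,0,0.06],[0,0,0.12]]}' >/dev/null; python3 st.py
python3 -m inch '{"slide":[[0,0,0.03],[0,0,0.05]],"dr":[[0,0,0.06],[0,0,0.12]]}' >/dev/null; python3 st.py
```

```text
17.075 F [-1.6 -0.3  1. ] T [-0.08   0.417 -0.034] z [ 0.4594 -0.0538  0.0705] yaw 1.93 q7 -0.01
17.325 F [-2.5 -1.3  0.7] T [-0.151  0.353  0.044] z [ 0.4594 -0.0539  0.07  ] yaw 1.81 q7 -0.11
```

```bash
python3 -m inch '{"slide":[[0,0,0.03],[0,0,0.06]],"dr":[[0,0,0.06],[0,0,0.12]]}' >/dev/null; python3 st.py
python3 -m inch '{"slide":[[0,0,0.03],[0,0,0.05]],"dr":[[0,0,0.06],[0,0,0.12]]}' >/dev/null; python3 st.py
python3 -m inch '{"slide":[[0,0,0.03],[0,0,0.05]],"dr":[[0,0,0.06],[0,0,0.12]]}' >/dev/null; python3 st.py
```

```text
17.575 F [-1.3 -0.1  1.8] T [-0.107  0.343  0.02 ] z [ 0.4596 -0.0537  0.0695] yaw 1.69 q7 -0.21
17.825 F [-0.9 -1.2  1.9] T [-0.113  0.32  -0.021] z [ 0.4596 -0.0538  0.0689] yaw 1.57 q7 -0.31
18.075 F [-1.8 -1.2  1.4] T [-0.153  0.316  0.058] z [ 0.4597 -0.0537  0.0685] yaw 1.45 q7 -0.41
```

```bash
python3 -m inch '{"slide":[[0,0,0.03],[0,0,0.06]],"dr":[[0,0,0.06],[0,0,0.12]]}' >/dev/null; python3 st.py
python3 -m inch '{"slide":[[0,0,0.03],[0,0,0.05]],"dr":[[0,0,0.06],[0,0,0.12]]}' >/dev/null; python3 st.py
python3 -m inch '{"slide":[[0,0,0.03],[0,0,0.05]],"dr":[[0,0,0.05],[0,0,0.1]]}' >/dev/null; python3 st.py
```

```text
18.325 F [-2.  -0.4  0.8] T [-0.092  0.307  0.017] z [ 0.4597 -0.0538  0.0679] yaw 1.33 q7 -0.51
18.575 F [-0.9 -0.1 -0. ] T [-0.133  0.203  0.06 ] z [ 0.4598 -0.0538  0.0674] yaw 1.21 q7 -0.61
18.825 F [-1.2 -0.7  1.2] T [-0.104  0.233  0.049] z [ 0.4598 -0.0538  0.0669] yaw 1.111 q7 -0.69
```

Nearing the stop, so smaller steps now.

```bash
python3 -m inch '{"slide":[[0,0,0.02],[0,0,0.03]],"dr":[[0,0,0.03],[0,0,0.05]]}' >/dev/null; python3 st.py
python3 -m inch '{"slide":[[0,0,0.01],[0,0,0.02]],"dr":[[0,0,0.03],[0,0,0.05]]}' >/dev/null; python3 st.py
```

```text
19.075 F [-1.7  0.1  1.9] T [-0.112  0.062  0.07 ] z [ 0.4599 -0.0537  0.0667] yaw 1.061 q7 -0.74
19.325 F [0.6 0.3 1.4] T [ 0.06  -0.062  0.028] z [ 0.4597 -0.0536  0.0665] yaw 1.01 q7 -0.78
```

```bash
python3 -m inch '{"slide":[[0,0,0.01],[0,0,0.02]],"dr":[[0,0,0.03],[0,0,0.05]]}' >/dev/null; python3 st.py
```

```text
19.575 F [ 0.4 -1.1  0.7] T [-0.026 -0.156  0.066] z [ 0.4595 -0.0537  0.0662] yaw 0.959 q7 -0.82
```

```bash
python3 -m inch '{"slide":[[0,0,0.01],[0,0,0.02]],"dr":[[0,0,0.03],[0,0,0.05]]}' >/dev/null; python3 st.py
python3 -m inch '{"slide":[[0,0,0.01],[0,0,0.02]],"dr":[[0,0,0.02],[0,0,0.04]]}' >/dev/null; python3 st.py
```

```text
19.825 F [-0.2 -1.3  3.5] T [-0.104 -0.096  0.645] z [ 0.4596 -0.0538  0.0662] yaw 0.911 q7 -0.86
20.075 F [-0.6 -0.1  5.9] T [-0.165 -0.031  0.733] z [ 0.4596 -0.0538  0.0661] yaw 0.87 q7 -0.89
```

The torque jumped to about 0.65–0.73 N m at yaw 0.91, and the cap is 13.2 mm below its start (13–13.5 expected), so this is the stop. I'll relax and release.

```bash
python3 -m inch '{"slide":[[0,0,-0.02],[0,0,-0.03]],"dr":[[0,0,-0.02],[0,0,-0.03]]}' >/dev/null; python3 st.py
python3 -m inch '{"slide":[[0,0,0],[0,0,0],[0,0,0],[0,0,0],[0,0,0]],"dr":[[0,0,0],[0,0,0],[0,0,0],[0,0,0],[0,0,0]]}' 1 22; python3 st.py
python3 -m inch '{"slide":[[0,0,-0.5],[0,0,-2],[0,0,-4],[0,0,-7],[0,0,-11],[0,0,-15],[0,0,-18],[0,0,-19],[0,0,-19]],"dr":[[0,0,0],[0,0,0],[0,0,0],[0,0,0],[0,0,0],[0,0,0],[0,0,0],[0,0,0],[0,0,0]]}' >/dev/null; python3 st.py
python3 - <<'E'
from h import *
im=[bot.get_image(n) for n in("side","top")]
a=im[0][170:310,205:345]; b=im[1][125:265,220:360]
cv2.imwrite("pics/end.png",cv2.resize(np.hstack([a,b]),None,fx=2.8,fy=2.8,interpolation=cv2.INTER_CUBIC))
for n in("side","top"): print(n,[(np.round(r["centre"],1).tolist(),round(r["conf"],2)) for r in bot.place_of(n,"cap_top")],[proj(n,[.459,-.054,z]).round(1) for z in(.1285,.142)])
E
```

```text
20.325 F [ 0.9 -0.3  3.8] T [-0.06  -0.292  0.17 ] z [ 0.4596 -0.0538  0.0662] yaw 0.901 q7 -0.87
time: 20.95
ee_pos: [0.4592, -0.0538, 0.066]
tool_rot: [-3.141, 0.0, 0.901]
contact_force: [0.7, 0.6, 0.4]
grip_width: 0.0852
finger_force: 0.0
20.95 F [0.7 0.6 0.4] T [-0.009 -0.006  0.042] z [ 0.4592 -0.0538  0.066 ] yaw 0.901 q7 -0.87
22.075 F [-0.1 -0.4  0.1] T [-0.014  0.047  0.059] z [ 0.4593 -0.0538  0.2565] yaw 0.901 q7 -0.72
side [([302.0, 279.2], 0.87), ([195.9, 227.5], 0.7), ([216.1, 274.2], 0.67)] [array([275.3, 219.5]), array([275.4, 216.5])]
top [([235.2, 233.9], 0.47)] [array([293.9, 194. ]), array([294.6, 193.2])]
```

View pics/end.png

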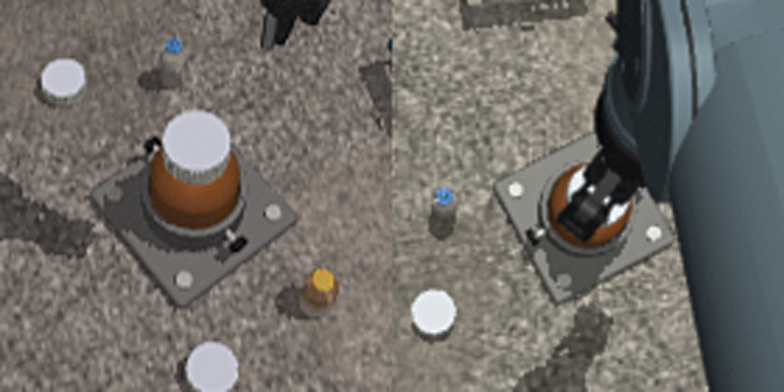

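The side crop shows the cap seated low: its top is at px (220,275), against (219.5,275) predicted for fully home. The neighbours are unmoved and the gripper is clear.

```bash
python3 -c "
from bench import bot
print(bot.sign_off())"
```

```text
the job is handed in; nothing more can be done
None
```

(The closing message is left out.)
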